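# Grade a batch of rough stones with the tray from under the stack

## Task

Draw the empty orange tray out from under the stack of stone boxes, so that the boxes settle on the bench behind the gate, still neatly stacked, and then slide the tray fully home in the bay under the grate. Only then tip the pan well up by its red handle so that the whole batch runs out onto the grate and the small stones drop through into the tray, and let the pan back down to level. Put every big blue-green stone into the red bin, draw the tray with all the small stones back out of the bay until it stands flat on the bench wholly clear of the grate, and leave the pliers, jar and cup where they are.

Things in the scene. Friction and masses are not known exactly. Their poses are not given: they have to be found in the camera images.
- gate: Stack rest, fixed: two steel posts (220 mm apart along x) and a blue bar across them at y = -76 to -64 mm, underside 27 mm and top 55 mm above the bench. Origin on the bench under the middle of the stack. The tray passes under the bar towards the gate's -y while the bar holds the boxes back.
- tray: Shallow open orange tray, loose, about 200 g, 170 (x) by 160 (y) by 20 mm high, walls and floor 4 mm. Origin at the centre of its underside. A black lug 14 mm wide (x), 18 mm high stands out 40 mm from the middle of each y end (|y| = 80 to 120 mm). Starts on the bench under the boxes, y along gate y, its -y lug sticking out under the gate's bar.
- station: Green grading station, fixed. Origin on the bench under the grate's middle. Under the grate a bay for the tray, 178 mm wide, 24 mm high at its sides and 43 mm at its mouth (y = +85 mm) with flared guides 22 mm high out to y = +121 mm. The tray is home against the bay's back: its origin within a few mm of the station's, y along station y, its +y lug out of the mouth.
- grate (a point): Middle of the grate, at the tops of its bars (51 mm above the bench): three 10 mm round steel bars along station y at x = -41, 0, +41 mm, gaps 31 mm, in an opening x = +-77, y = +-73 mm. Kerbs to 68 mm above the bench on both x sides and the +y side, a steel slope up to the pan on the -y side. Skirts below lead everything into a tray that is home. Axes as the station's.
- pan (a joint): Aluminium pan on the -y side of the grate, 150 mm wide, 185 mm long inside, walls 28 mm, open to the grate. In rad: 0 level, grows as its outer (-y) end is lifted, stop 1.25. Hinge axis along station x at station y = -88 mm, 93 mm above the bench, as is the level floor. Damped; falls back to level when let go. Stones start to slide at 0.5 to 0.65 rad.
- pan_handle (a point): Middle of the pan's red handle bar: a round bar 12 mm thick, 106 mm long along station x, 42 mm out from the pan's outer wall. From the hinge axis it is 232 mm out (station -y) and 20 mm up when the pan is level, and turns with the pan.
- bin: Red open bin for big stones, fixed to the bench: 120 mm (x) by 220 mm (y) by 55 mm high, walls 4 mm. Origin at the centre of its underside.
- box1: Flat lidded box of stones, lowest in the stack: 190 mm (x) by 130 mm (y) by 24 mm high, about 220 g, grey with coloured stones showing in its flat top. Origin at the centre of its underside. The lowest rests on the tray's rims (20 mm above the bench); it sits behind the gate's bar and sinks to the bench as the tray leaves.
- box2: Flat lidded box of stones, second in the stack: 190 mm (x) by 130 mm (y) by 24 mm high, about 220 g, grey with coloured stones showing in its flat top. Origin at the centre of its underside. The lowest rests on the tray's rims (20 mm above the bench); it sits behind the gate's bar and sinks to the bench as the tray leaves.
- box3: Flat lidded box of stones, third (not always there) in the stack: 190 mm (x) by 130 mm (y) by 24 mm high, about 220 g, grey with coloured stones showing in its flat top. Origin at the centre of its underside. The lowest rests on the tray's rims (20 mm above the bench); it sits behind the gate's bar and sinks to the bench as the tray leaves.
- big1: Big blue-green stone, origin at its centre, a block 46 mm (x) by 62 mm (y) by 40 mm (z), edges rounded, about 280 g (2 to 4 of these are there). Starts on the pan; too big for the grate's gaps. It may come to lie on any face.
- big2: Big blue-green stone, origin at its centre, a block 46 mm (x) by 62 mm (y) by 40 mm (z), edges rounded, about 280 g (2 to 4 of these are there). Starts on the pan; too big for the grate's gaps. It may come to lie on any face.
- big3: Big blue-green stone, origin at its centre, a block 46 mm (x) by 62 mm (y) by 40 mm (z), edges rounded, about 280 g (2 to 4 of these are there). Starts on the pan; too big for the grate's gaps. It may come to lie on any face.
- big4: Big blue-green stone, origin at its centre, a block 46 mm (x) by 62 mm (y) by 40 mm (z), edges rounded, about 280 g (2 to 4 of these are there). Starts on the pan; too big for the grate's gaps. It may come to lie on any face.
- small1: Small purple stone, 18 by 20 by 15 mm, 25 g, origin at the centre of its underside (2 to 4 are there). Starts on the pan; drops through the grate.
- small2: Small purple stone, 18 by 20 by 15 mm, 25 g, origin at the centre of its underside (2 to 4 are there). Starts on the pan; drops through the grate.
- small3: Small purple stone, 18 by 20 by 15 mm, 25 g, origin at the centre of its underside (2 to 4 are there). Starts on the pan; drops through the grate.
- small4: Small purple stone, 18 by 20 by 15 mm, 25 g, origin at the centre of its underside (2 to 4 are there). Starts on the pan; drops through the grate.
- pliers: Pliers with red grips lying on the bench, 150 mm long along their x. Not part of the job.
- jar: Small closed jar, 52 mm across, 62 mm high. Not part of the job.
- cup: White cup (not always there), 72 mm across, 75 mm high. Not part of the job.

How it is judged:
By the outcome, as a careful person would: the job done as asked, in the order asked, and still so for the second after the job is handed in, with the robot touching nothing.
Of big1, big2, big3, big4 only 2 to 4 are there at a start; the rules pass over those that are not, and their reading is None.
Of small1, small2, small3, small4 only 2 to 4 are there at a start; the rules pass over those that are not, and their reading is None.
Of box3, cup only 1 to 2 are there at a start; the rules pass over those that are not, and their reading is None.
At some moment in a run one of tray may be knocked a few centimetres aside while the robot is not near it.
Once in a run the grip may slacken for a moment while it holds something.
It also fails if it takes over 210 s, if anything falls off the work surface, if the arm or the gripper's body presses on something with over 40 N, if the wrist force passes 120 N, or if a joint passes its speed limit or range.

## Robot

A 6-joint arm with a two-finger parallel gripper is mounted at the origin on the work surface. World frame = base frame: x ahead of the robot, y to its left, z up, the work surface at z = 0. Lengths are in m, angles in rad, forces in N, time in s.
With the tool pointing down it reaches from about 0.2 to 0.875 m from the base axis. Payload 3.4 kg.
Tool frame: the origin (TCP) lies between the finger pads; the fingertips stand 25 mm ahead of it and the grasp point (between the pads) lies 6 mm ahead of it (r.nose_length is the z of the fingertips in the tool frame, in m); z points along the fingers, x is the direction in which the jaws open and shut, and the axes are right-handed (so a half turn about z gives the same grasp; the last joint's range is limited). The gripper opens to 94 mm and grips with 3 to 60 N. Pads are 16 mm wide; open, the fingers measure 119 mm over their backs; the gripper's body (75 mm by 177 mm) begins 78 mm behind the grasp point.
Start: joints at [1.131, 0.276, 1.505, -0, 1.361, -0.121], TCP at [0.18, 0.546, 0.23] pointing down, gripper open.
Joint ranges: [-2.89, 2.89], [-0.75, 2.08], [0.22, 2.7], [-1.18, 4.32], [0.11, 2.71], [-2.7, 2.7]. Speed limits (rad/s): [2.57, 2.57, 3.14, 3.14, 3.14, 3.14].

## Interface

Orientations are given as a unit quaternion [w, x, y, z].
In Python, from plant import r, gripper_to, inverse_kinematics, vision, models, telemetry gives the robot as it stands. Calls block until the motion is done:
- r.move_to(position, orientation): joint-space move of the TCP to a pose.
- r.move_l(position, rot=None, vel=0.15, guard=None): straight line of the TCP; rot=None keeps the orientation; vel is the mean speed in m/s. With guard (N) it stops when the force on the tool has changed by that much, and returns True; else False.
- r.movej(angles): joint-space move.
- gripper_to(opening, f_grip=None): finger opening in m; f_grip is the grip in N (None keeps the last); returns when the fingers have stopped.
- r.hold(seconds).
- inverse_kinematics(position, orientation): joint angles nearest the present ones, or None.
- vision.snapshot(name): name is "side" or "top"; returns the picture (480x640x3 uint8, red, green, blue); there is no depth.
- vision.get_calibration(name): a dict with "fx", "fy", "cx", "cy" (pixels), "position" and "orientation" of the camera in the world. Camera axes: x right, y down, z forward; pixel columns grow to the right and rows downward; lengths in m; the calibration is good to about 2 mm. A picture is of the moment at which its call begins. get_calibration takes no time and is no camera call.
A pose or a line that the arm cannot do raises r.PlanningError and nothing moves.
- r.sign_off(): hands the job in, once; it reports no verdict.
Trained networks look in the newest picture that a camera, given by its name, has taken for a name from the list of things; names that differ only in an ending like _2 or _b are one class to them, and where a whole thing is asked for, a point or a joint stands for the part that bears it (a point fixed in the world has none). Each returns a list of dicts, best first, with "score" (0 to 1); they miss things now and then, are a little off and sometimes report something else, mostly with a low value. They report only what shows in the picture. A call takes as long as a camera call.
- models.boxes_of(thing, camera): "at" ([x, y, z] in m, in world coordinates, good to about 4 mm: the middle of the surface that is visible of it).
- models.regions_of(thing, camera): "pixels" (480x640 bool, what is visible of it).
- models.mark_of(thing, camera): "at" ([x, y, z] in m, in world coordinates, good to about 4 mm: a listed point, or the origin of a listed thing).
Readings, each from a call of its own:
- telemetry.current_t(): time.
- telemetry.current_joints(): joint angles.
- telemetry.current_dq(): joint speeds.
- telemetry.current_joint_efforts(): joint torques, N m.
- telemetry.current_ee_pos(): TCP position.
- telemetry.current_tool_rot(): TCP orientation.
- telemetry.current_wrist_force(): force on the tool from outside, world axes, zero at the start.
- telemetry.current_torque(): the same for the moment, N m.
- telemetry.current_opening(): finger opening in m.
Only numpy, scipy, OpenCV 4.12 (cv2) and the standard library are available. Lean on these libraries where they do the work, as an engineer would, in place of code of your own. Each camera call takes 0.05 s, during which the arm holds its last target. There are 200 camera calls.

## Working session

There is one attempt and no reset: what is moved stays moved. The work goes in short steps, each a Python script; the robot and the scene stay as the last script left them, time stands still between calls to the robot, and variables do not carry over. Pictures are saved under pics/ and viewed, about 12 in all and at most 16, crops included, and the job is handed in when it is done.

```bash
mkdir -p pics; ls
python3 - <<'E'
from plant import r, vision, models, telemetry
import cv2, numpy as np
for c in ("top","side"):
    im=vision.snapshot(c); cv2.imwrite(f"pics/{c}0.png",im[:,:,::-1])
    k=vision.get_calibration(c); print(c,k)
    for t in ("gate","tray","station","grate","pan_handle","bin","box1","big1","small1","pliers","jar","cup"):
        print(t,[(np.round(d["at"],3).tolist(),round(d["score"],2)) for d in models.mark_of(t,c)][:5])
print(telemetry.current_t())
E
```

```text
pics
top {'fx': 612.3066187334975, 'fy': 612.3066187334975, 'cx': 315.49609935500007, 'cy': 245.5023498995578, 'position': array([ 0.29077853, -0.00577388,  1.46571343]), 'orientation': array([ 0.06785993, -0.69602953,  0.71245979, -0.0577838 ])}
gate []
tray [([0.523, -0.318, 0.113], 0.3)]
station [([0.54, -0.094, -0.0], 0.84)]
grate [([0.539, -0.096, 0.055], 0.66)]
pan_handle [([0.566, -0.415, 0.112], 0.83), ([0.518, 0.387, 0.065], 0.75)]
bin [([0.725, 0.104, 0.002], 0.58)]
box1 [([0.518, 0.39, 0.066], 0.75)]
big1 [([0.522, -0.32, 0.114], 0.94), ([0.516, -0.258, 0.113], 0.6)]
small1 [([0.494, -0.208, 0.092], 0.43)]
pliers [([0.33, -0.287, -0.002], 0.81)]
jar [([0.718, -0.165, 0.001], 0.62)]
cup [([0.718, 0.332, 0.0], 0.71)]
side {'fx': 511.01584542476854, 'fy': 511.01584542476854, 'cx': 311.71146318229063, 'cy': 238.10109073515304, 'position': array([ 0.17899496, -0.91460479,  0.62949876]), 'orientation': array([-0.4941723 ,  0.84859542, -0.16162679,  0.09775644])}
gate [([0.518, 0.38, -0.001], 0.58)]
tray [([0.518, 0.379, 0.001], 0.96), ([0.564, -0.41, 0.11], 0.18)]
station [([0.544, -0.092, -0.003], 0.58)]
grate [([0.538, -0.092, 0.053], 0.96), ([0.546, -0.09, 0.002], 0.21)]
pan_handle [([0.566, -0.41, 0.114], 0.55)]
bin [([0.721, 0.105, 0.004], 0.83)]
box1 [([0.517, 0.392, 0.067], 0.87), ([0.519, 0.387, 0.041], 0.85)]
big1 [([0.513, -0.259, 0.114], 0.77), ([0.518, -0.324, 0.111], 0.69)]
small1 [([0.49, -0.209, 0.091], 0.6), ([0.607, -0.198, 0.093], 0.46)]
pliers [([0.338, -0.29, 0.004], 0.87), ([0.519, 0.382, -0.001], 0.5), ([0.566, -0.41, 0.109], 0.16)]
jar [([0.712, -0.16, 0.002], 0.67)]
cup [([0.723, 0.329, 0.004], 0.98)]
1.3
```

View pics/top0.png

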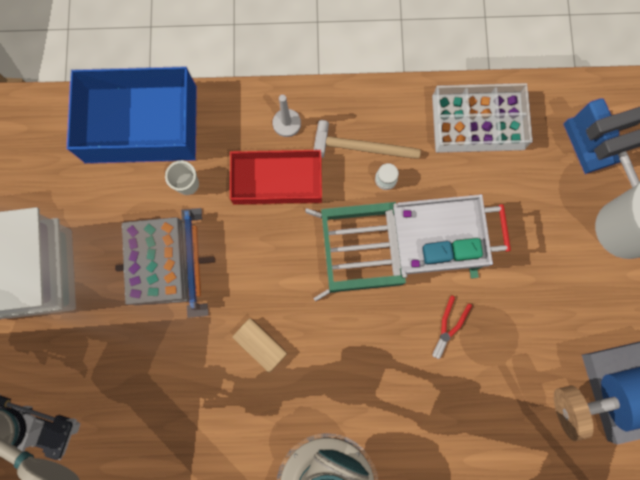

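View pics/side0.png

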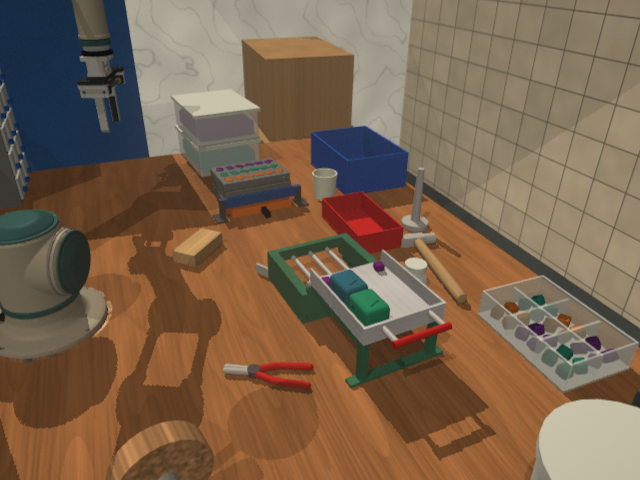

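```bash
cat > h.py <<'E'
from plant import r, gripper_to, inverse_kinematics, vision, models, telemetry
import cv2, numpy as np
from scipy.spatial.transform import Rotation as R
def cal(c):
    k=vision.get_calibration(c); q=k["orientation"]
    return k,R.from_quat([q[1],q[2],q[3],q[0]]).as_matrix()
def px2w(c,u,v,z):
    k,M=cal(c); d=M@[(u-k["cx"])/k["fx"],(v-k["cy"])/k["fy"],1.]
    p=k["position"]; return p+d*(z-p[2])/d[2]
def snap(c,name=None,box=None,s=1):
    im=vision.snapshot(c)
    if name:
        o=im[:,:,::-1]
        if box: o=o[box[1]:box[3],box[0]:box[2]]
        cv2.imwrite(f"pics/{name}.png",cv2.resize(o,None,fx=s,fy=s,interpolation=cv2.INTER_CUBIC))
    return im
def down(yaw):  # tool z down, tool x (jaw direction) at world angle yaw (mod pi)
    yaw=(yaw+np.pi/2)%np.pi-np.pi/2
    q=(R.from_euler('z',yaw)*R.from_euler('x',np.pi)).as_quat()
    return [q[3],q[0],q[1],q[2]]
E
python3 - <<'E'
from h import *
a=cv2.imread("pics/top0.png")
l=cv2.resize(a[195:325,100:230],None,fx=4.6,fy=4.6,interpolation=2)  # 598
cv2.imwrite("pics/l.png",l)
cv2.imwrite("pics/r.png",cv2.resize(a[185:305,300:520],None,fx=3.6,fy=3.6,interpolation=2))
E
```

```text
(no output)
```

View pics/l.png

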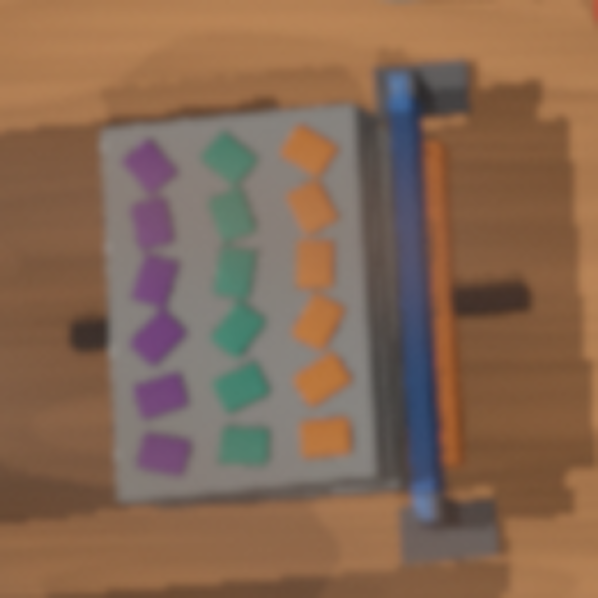

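View pics/r.png

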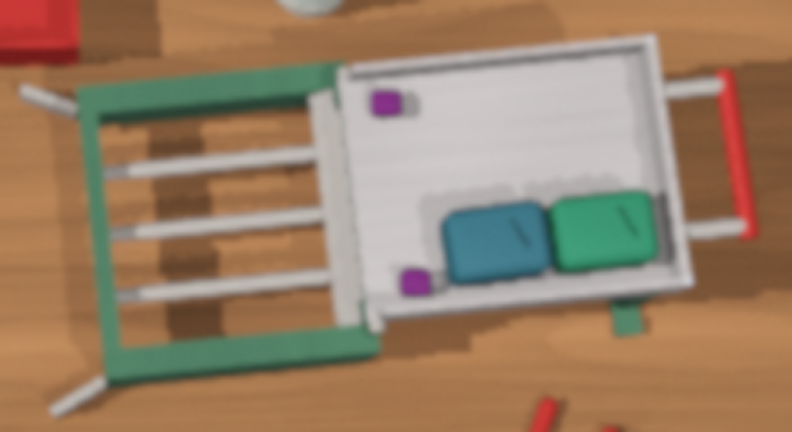

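The crops show the stack behind the blue bar with the −y lug out to px (215,260) and the +y lug to (116,268). The station has 2 big and 2 small stones on the pan and the handle runs from px (502,205) to (508,250).

Run:
```python
from h import *
L=lambda u,v,z:px2w("top",100+u/4.6,195+v/4.6,z)[:2]
Q=lambda u,v,z:px2w("top",300+u/3.6,185+v/3.6,z)[:2]
ang=lambda d:round(float(np.arctan2(d[1],d[0])),4)
a,b=L(529,297,.012),L(72,335,.012)
print("lugs -y tip",a,"+y tip",b,"mid",(a+b)/2,"len",np.linalg.norm(a-b),"yaw",ang(b-a)-np.pi/2)
a,b=L(400,85,.055),L(426,505,.055); print("bar",a,b,"mid",(a+b)/2,"yaw",ang(a-b))
a,b=L(427,140,.02),L(450,465,.02); print("tray edge",a,b,"yaw",ang(a-b))
a,b=Q(727,75,.113),Q(751,235,.113); print("handle",a,b,(a+b)/2,np.linalg.norm(a-b),"yaw",ang(a-b))
a,b=Q(80,90,.068),Q(108,382,.068); print("kerb+y",a,b,(a+b)/2,"yaw",ang(a-b))
c,d=Q(340,66,.068),Q(378,352,.068); print("kerb x",ang(a-c)-np.pi/2,ang(b-d)-np.pi/2)
c,d=Q(655,38,.121),Q(690,283,.121); print("pan out",c,d,ang(c-d))
for k in [(130,173),(127,233),(133,295)]: pass
bars=[(Q(u,v,.05),Q(u2,v2,.05)) for u,v,u2,v2 in [(130,172,315,153),(135,233,322,214),(140,294,328,277)]]
print("bars yaw",[ang(p-q)-np.pi/2 for p,q in bars],"middle bar",bars[1])
```

```text
lugs -y tip [0.52402883 0.25495581] +y tip [0.50973903 0.49481766] mid [0.51688393 0.37488674] len 0.2402871285890685 yaw 0.059503673205103524
bar [0.62940509 0.31471991] [0.41271974 0.29830598] mid [0.52106242 0.30651294] yaw 0.0756
tray edge [0.6077237  0.30795487] [0.43606321 0.29372078] yaw 0.0827
handle [ 0.61486557 -0.41236229] [ 0.51275842 -0.41946517] [ 0.56381199 -0.41591373] 0.10235390032892162 yaw 0.0695
kerb+y [ 0.62647944 -0.00615881] [ 0.43553422 -0.01940922] [ 0.53100683 -0.01278401] yaw 0.0693
kerb x 0.0687036732051034 0.08740367320510334
pan out [ 0.63789178 -0.36690142] [ 0.48252462 -0.37747042] 0.0679
bars yaw [0.07920367320510335, 0.07810367320510347, 0.06680367320510339] middle bar (array([ 0.5342652 , -0.03970046]), array([ 0.54381588, -0.16179673]))
```

```bash
cat >> h.py <<'E'
ST=np.array([.539,-.096]); SY=.073
def st(x,y): return ST+R.from_euler('z',SY).as_matrix()[:2,:2]@[x,y]
def stat(m=""):
    print(m,"t",round(telemetry.current_t(),1),"op",round(telemetry.current_opening(),4),"p",np.round(telemetry.current_ee_pos(),3),"F",np.round(telemetry.current_wrist_force(),1))
E
python3 - <<'E'
from h import *
print(r.nose_length)
g=np.array([.517,.376]); y=.067
P=lambda d:g+d*np.array([-np.sin(y),np.cos(y)])
p=P(-.107); print(p)
r.move_to([*p,.13],down(y)); gripper_to(.045)
print(r.move_l([*p,.030],vel=.1,guard=8)); stat("down")
gripper_to(.0,25); stat("grip")
snap("side","s1",(190,120,350,260),4); 
q=P(-.107-.05)
print(r.move_l([*q,.030],vel=.06)); stat("pulled5")
snap("side","s2",(190,120,350,260),4)
E
```

```text
0.025
[0.52416364 0.26924007]
False
down t 5.0 op 0.0452 p [0.525 0.269 0.031] F [-0.1  0.   0.2]
grip t 5.6 op 0.0137 p [0.525 0.269 0.03 ] F [ 2.2 -0.2 -0.1]
False
pulled5 t 6.6 op 0.0138 p [0.527 0.222 0.03 ] F [-1.3  8.3  0.9]
```

View pics/s2.png

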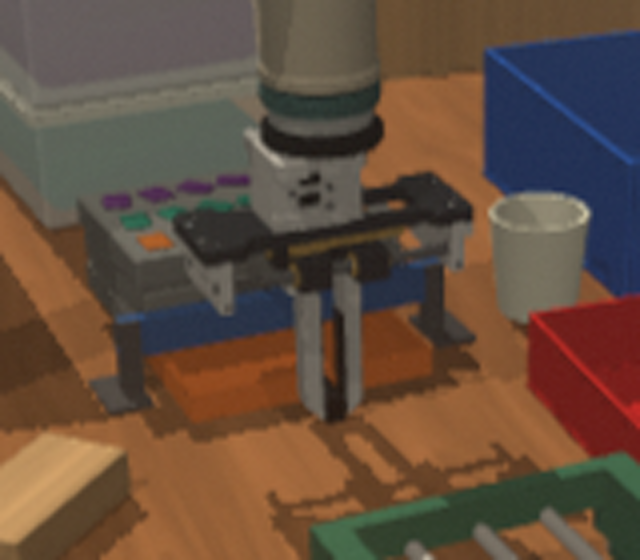

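Run:
```python
from h import *
g=np.array([.517,.376]); y=.067
P=lambda d:g+d*np.array([-np.sin(y),np.cos(y)])
r.move_l([*P(-.107-.13),.030],vel=.07); stat("a")
r.move_l([*P(-.107-.175),.030],vel=.05); stat("b")
e=st(0,.118)
r.move_l([*e,.030],down(SY),vel=.06); stat("c")
gripper_to(.045); r.move_l([*e,.13],vel=.2)
r.move_to([.45,-.02,.35],down(SY))
snap("top","t1",(90,150,410,300),2.5)
for n in ("tray","box1"):
  print(n,[(np.round(d["at"],3).tolist(),round(d["score"],2)) for d in models.mark_of(n,"top")][:3])
stat()
```

```text
a t 8.0 op 0.0136 p [0.532 0.143 0.03 ] F [-0.4  9.6  2.2]
b t 9.0 op 0.014 p [0.536 0.095 0.03 ] F [-0.7  3.9  5. ]
c t 10.4 op 0.0137 p [0.53  0.021 0.03 ] F [-0.1  2.3  5.9]
tray [([0.524, 0.129, 0.003], 0.59)]
box1 [([0.516, 0.388, 0.047], 0.63), ([0.333, -0.287, -0.003], 0.45)]
 t 12.8 op 0.045 p [ 0.45  -0.02   0.348] F [ 0.7  1.4 -0.1]
```

View pics/t1.png

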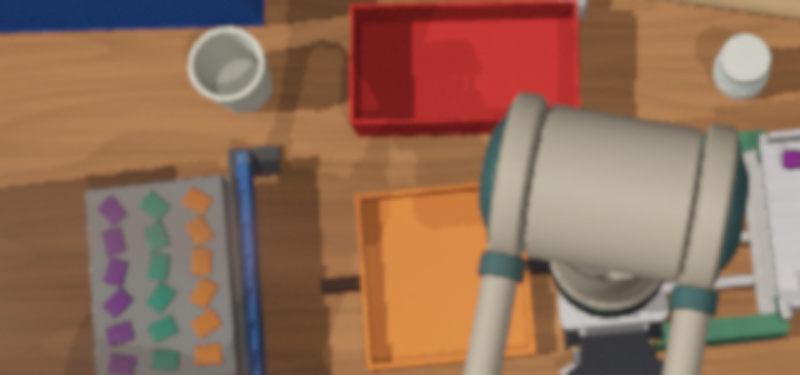

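Run:
```python
from h import *
T=lambda u,v,z:px2w("top",90+u/2.5,150+v/2.5,z)[:2]
tip,base=T(323,286,.015),T(360,283,.015); print(tip,base)
a,b=T(357,195,.02),T(371,368,.02); d=a-b; yaw=np.arctan2(d[1],d[0]); mid=(a+b)/2; print(mid,yaw)
u=np.array([-np.sin(SY),np.cos(SY)])
p=mid+u*.027; print(p, (p-ST)@u, "lat",(p-ST)@[np.cos(SY),np.sin(SY)])
r.move_to([*p,.15],down(yaw)); gripper_to(.045)
print(r.move_l([*p,.030],vel=.1,guard=8))
gripper_to(0,30); stat("grip")
print(r.move_l([*(st(0,.107+.16)),.030],down(SY),vel=.08)); stat("align")
print(r.move_l([*(st(0,.107+.03)),.030],vel=.08,guard=15)); stat("in")
print(r.move_l([*(st(0,.100)),.030],vel=.03,guard=12)); stat("home")
x=telemetry.current_ee_pos()[:2]-ST; print("st y",x@u)
```

```text
[0.51155216 0.24422552] [0.51359878 0.20863186]
[0.51504431 0.20412932] 0.08108530126577025
[0.51307506 0.23105741] 0.32807719727894813 lat -0.002001899793811668
False
grip t 16.2 op 0.0139 p [0.513 0.231 0.03 ] F [ 0.  -0.2  1.4]
False
align t 17.1 op 0.0137 p [0.52  0.169 0.03 ] F [ 0.5 -3.2  5.1]
False
in t 18.9 op 0.0138 p [0.529 0.041 0.03 ] F [0.6 3.7 5.8]
False
home t 20.3 op 0.0136 p [0.531 0.005 0.03 ] F [-0.1  6.2  7. ]
st y 0.10170625722767479
```

Run:
```python
from h import *
u=np.array([-np.sin(SY),np.cos(SY)])
print(r.move_l([*(st(0,.085)),.030],vel=.02,guard=10)); stat("home")
x=telemetry.current_ee_pos()[:2]-ST; print("st y",x@u)
gripper_to(.045); p=telemetry.current_ee_pos(); r.move_l([p[0],p[1],.15],vel=.2)
r.move_to([.40,.2,.35],down(SY))
snap("top","t2",(290,170,530,320),3.3)
snap("side","s3",(230,210,480,400),3.2)
for n in ("tray","station","grate","pan_handle"):
 for c in ("top","side"):
  models and print(n,c,[(np.round(d["at"],3).tolist(),round(d["score"],2)) for d in models.mark_of(n,c)][:3])
stat()
```

```text
True
home t 20.6 op 0.014 p [0.531 0.005 0.03 ] F [-0.   1.6  3.4]
st y 0.10155156493905157
tray top [([0.54, -0.097, 0.002], 0.8)]
tray side [([0.546, -0.096, -0.0], 0.7)]
station top [([0.538, -0.095, -0.002], 0.72)]
station side [([0.515, 0.39, 0.05], 0.71), ([0.543, -0.09, 0.005], 0.69), ([0.54, -0.093, 0.052], 0.22)]
grate top [([0.54, -0.095, 0.051], 0.82)]
grate side [([0.54, -0.092, 0.052], 0.79)]
pan_handle top [([0.569, -0.414, 0.111], 0.82)]
pan_handle side [([0.564, -0.411, 0.111], 0.6)]
 t 23.7 op 0.0448 p [0.4  0.2  0.35] F [-0.6 -0.5 -0. ]
```

View pics/t2.png

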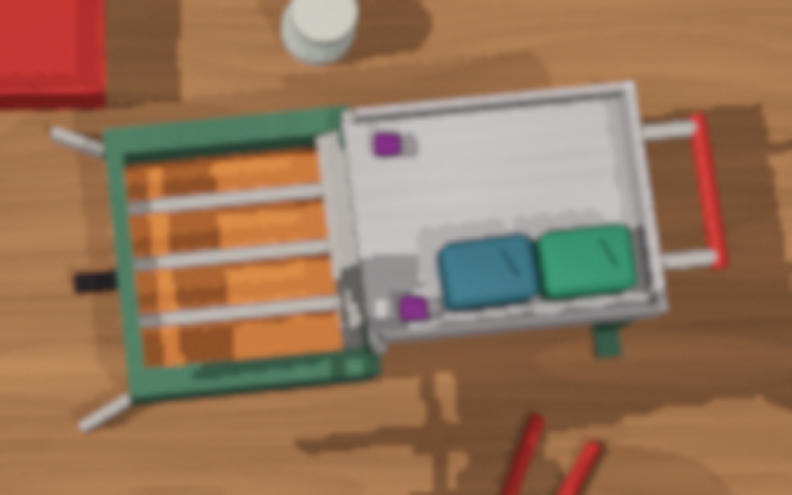

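```bash
cat >> h.py <<'E'
def hpos(th,off=0):
    y0,z0=-.232,.020
    y=y0*np.cos(th)+z0*np.sin(th); z=-y0*np.sin(th)+z0*np.cos(th)
    return [*(st(.002,-.088+y)),.093+z+.006+off]
E
python3 - <<'E'
from h import *
q=down(SY+np.pi/2)
for th in (0,.6,1.15): print(np.round(hpos(th),3), inverse_kinematics(hpos(th),q) is not None)
r.move_to(hpos(0,.12),q); gripper_to(.036)
print(r.move_l(hpos(0),vel=.1,guard=8)); stat("at")
gripper_to(0,30); stat("grip")
for th in (.12,.25,.38,.46):
    r.move_l(hpos(th),vel=.06)
stat("0.46")
snap("side","s4",(230,120,530,400),2)
E
```

```text
[ 0.564 -0.415  0.119] True
[ 0.561 -0.363  0.247] True
[ 0.553 -0.26   0.319] True
False
at t 27.7 op 0.0361 p [ 0.565 -0.415  0.12 ] F [ 0.4 -0.1  0.8]
grip t 28.2 op 0.011 p [ 0.564 -0.412  0.119] F [-0.2  5.2  3. ]
0.46 t 30.6 op 0.0105 p [ 0.562 -0.38   0.221] F [ 2.3  5.8 -8.1]
```

View pics/s4.png

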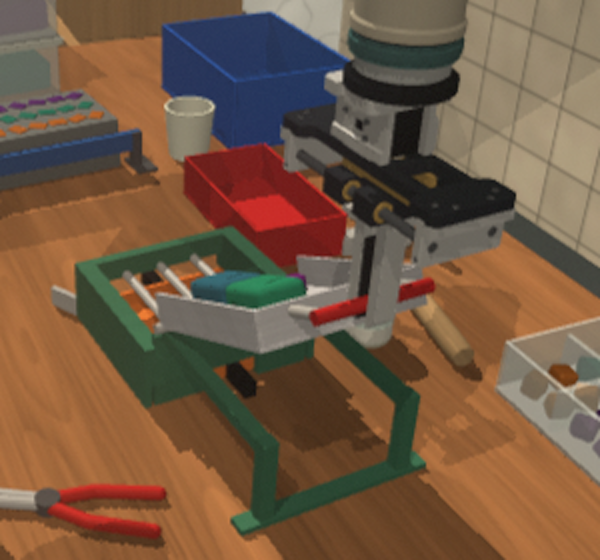

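Run:
```python
from h import *
gripper_to(0,40)
for th in (.52,.58,.64,.70):
    r.move_l(hpos(th),vel=.03); r.hold(.25)
stat("0.7")
for th in (.8,.9,1.0,1.08):
    r.move_l(hpos(th),vel=.05)
r.hold(.7); stat("1.08")
snap("side","s5",(230,120,530,400),2)
```

```text
0.7 t 34.4 op 0.0106 p [ 0.559 -0.348  0.264] F [ 0.2  0.4 -2.3]
1.08 t 37.5 op 0.0105 p [ 0.554 -0.277  0.316] F [-2.1 -6.3  9. ]
```

View pics/s5.png

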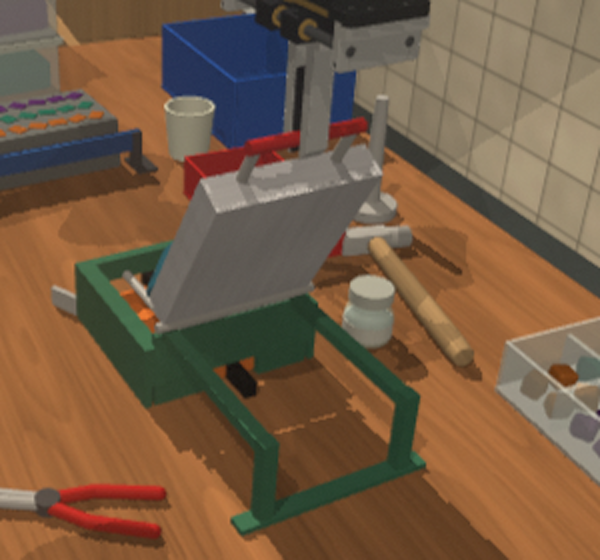

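Run:
```python
from h import *
snap("top","t3",(290,150,530,320),3.3)
for n in ("big1","small1"):
 for c in ("top","side"):
  print(n,c,[(np.round(d["at"],3).tolist(),round(d["score"],2)) for d in models.mark_of(n,c)][:4])
```

```text
big1 top [([0.514, -0.148, 0.089], 0.82), ([0.528, -0.096, 0.079], 0.58)]
big1 side [([0.552, -0.274, 0.303], 0.68), ([0.528, -0.093, 0.08], 0.49)]
small1 top [([0.496, -0.148, 0.009], 0.59), ([0.594, -0.113, 0.014], 0.52)]
small1 side []
```

View pics/t3.png

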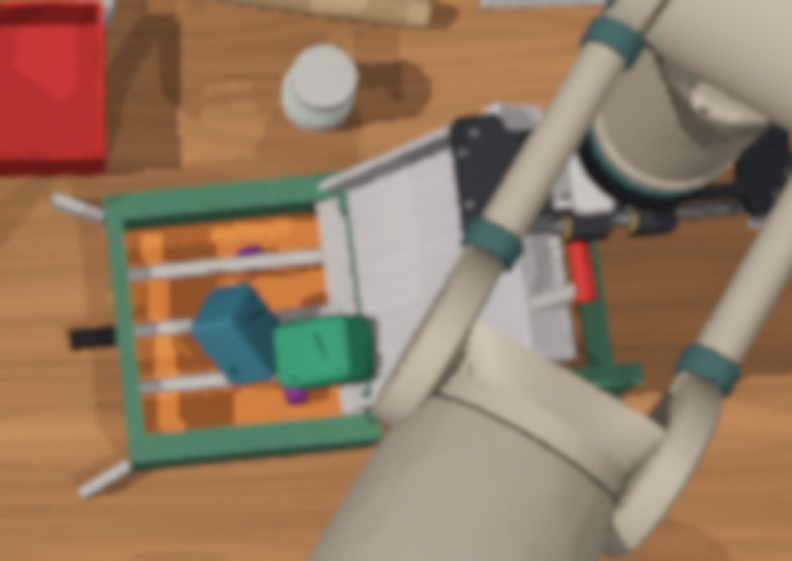

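Both small stones show through the grate in the tray and both big ones lie on the grate. I'll lower the pan.

Run:
```python
from h import *
r.move_l(hpos(1.16),vel=.05); r.hold(.4)
for th in (1.0,.85,.7,.55,.4,.25,.12,.04,0.0):
    r.move_l(hpos(th),vel=.09)
stat("low"); r.hold(.3)
gripper_to(.036); r.move_l(hpos(0,.12),vel=.2)
r.move_to([.40,.2,.35],down(SY)); gripper_to(.08)
snap("top","t4",(290,150,530,320),3.3); snap("side","s6",(230,190,480,380),3.2)
for n in ("big1","small1"):
 for c in ("top","side"):
  print(n,c,[(np.round(d["at"],3).tolist(),round(d["score"],2)) for d in models.mark_of(n,c)][:4])
stat()
```

```text
low t 43.0 op 0.0105 p [ 0.564 -0.412  0.121] F [0.7 8.6 6.5]
big1 top [([0.528, -0.098, 0.077], 0.71), ([0.514, -0.145, 0.093], 0.63)]
big1 side [([0.508, -0.155, 0.091], 0.94), ([0.528, -0.093, 0.079], 0.61)]
small1 top [([0.332, -0.289, -0.002], 0.42), ([0.591, -0.111, 0.016], 0.4)]
small1 side [([0.723, 0.109, 0.003], 0.66), ([0.515, 0.377, 0.002], 0.47)]
 t 48.1 op 0.08 p [0.4  0.2  0.35] F [ 0.7 -0.   0.8]
```

View pics/t4.png

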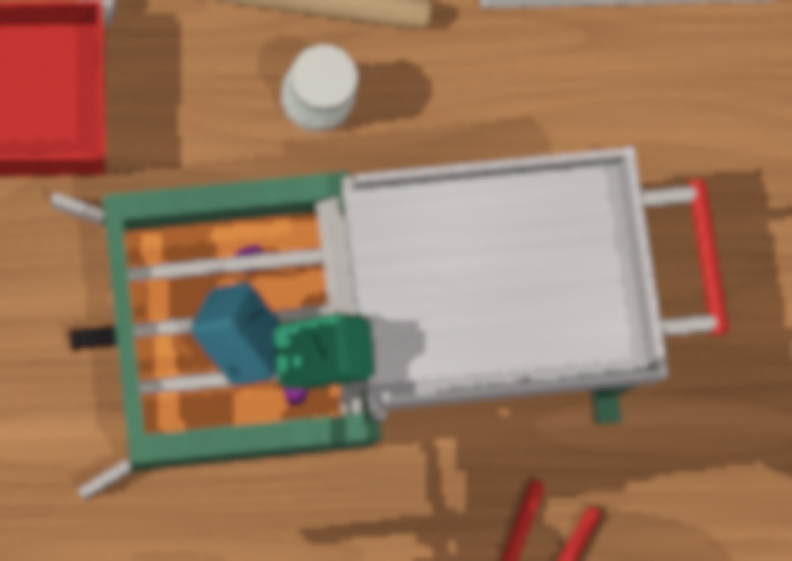

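View pics/s6.png

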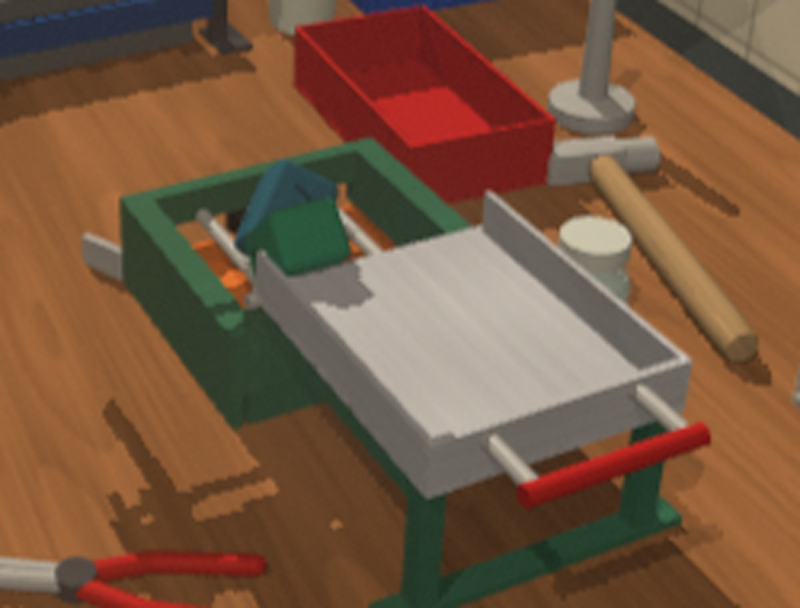

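```bash
cat >> h.py <<'E'
def pick(xy,z,yaw,op,f=35):
    q=down(yaw); r.move_to([*xy,.22],q); gripper_to(op)
    print("guard",r.move_l([*xy,z],vel=.08,guard=8)); stat("at")
    gripper_to(0,f); stat("grip")
    r.move_l([*xy,.23],vel=.12); stat("up")
def drop(xy,yaw=np.pi/2):
    r.move_to([*xy,.22],down(yaw)); stat("over")
    print("guard",r.move_l([*xy,.045],vel=.08,guard=5)); stat("low")
    gripper_to(min(telemetry.current_opening()+.025,.09)); r.move_l([*xy,.22],vel=.2)
    r.move_to([.40,.2,.35],down(SY))
E
python3 - <<'E'
from h import *
p=px2w("top",290+324/3.3,150+351/3.3,.092)[:2]; print(p)
m=np.array([.511,-.150]); p=(p+m)/2
pick(p,.092,SY,.068)
if telemetry.current_opening()>.03:
    drop([.722,.055])
snap("top","t5",(220,140,460,310),3.3)
for n in ("big1","small1","bin"):
 for c in ("top",)+(("side",) if n=="xx" else ()):
  print(n,c,[(np.round(d["at"],3).tolist(),round(d["score"],2)) for d in models.mark_of(n,c)][:4])
E
```

```text
[ 0.50892644 -0.15312392]
guard False
at t 51.7 op 0.0679 p [ 0.51  -0.152  0.092] F [0.1 0.1 0.4]
grip t 52.2 op 0.0459 p [ 0.51  -0.152  0.092] F [ 0.6  0.5 -0.5]
up t 53.5 op 0.0458 p [ 0.509 -0.151  0.229] F [-0.2  0.3 -3.6]
over t 55.3 op 0.0458 p [0.722 0.055 0.22 ] F [-0.7 -0.1 -2.4]
guard False
low t 57.6 op 0.046 p [0.722 0.055 0.045] F [-0.2 -0.4 -3.4]
big1 top [([0.53, -0.095, 0.081], 0.64), ([0.698, 0.06, 0.02], 0.55)]
small1 top [([0.497, -0.145, 0.014], 0.57), ([0.717, 0.33, -0.001], 0.46), ([0.59, -0.112, 0.014], 0.35), ([0.539, -0.094, 0.002], 0.25)]
bin top [([0.726, 0.105, -0.001], 0.6)]
```

View pics/t5.png

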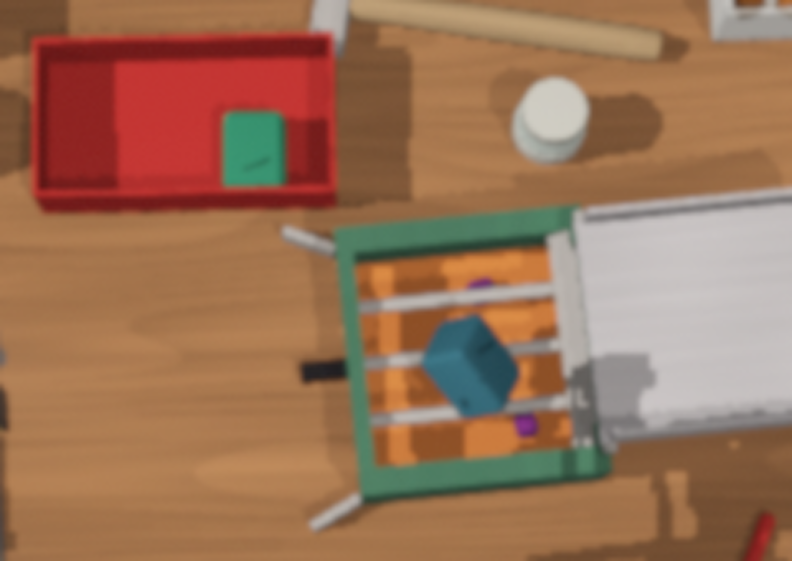

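Run:
```python
from h import *
im=snap("side"); t=vision.snapshot("top")
a=cv2.resize(im[225:305,270:350],(400,400),interpolation=2); b=cv2.resize(t[225:275,335:385],(400,400),interpolation=2)
cv2.imwrite("pics/b.png",np.hstack([a,b])[:,:,::-1])
```

```text
(no output)
```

View pics/b.png

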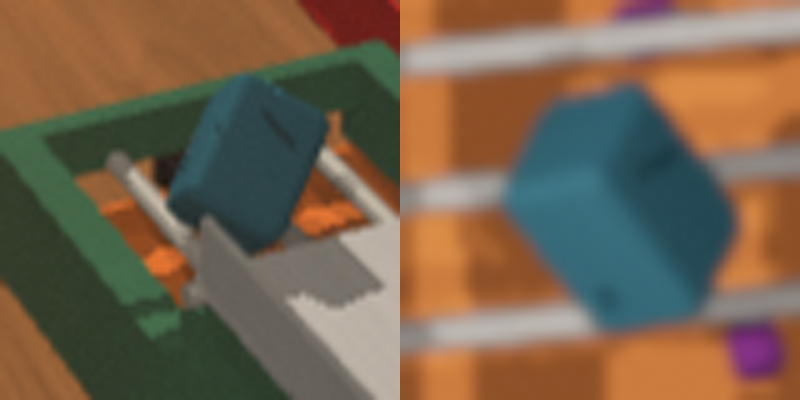

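The blue stone stands corner-up, with its lowest corner in a gap of the grate. I'll nudge it over before gripping.

Run:
```python
from h import *
c=px2w("top",362.75,250.9,.08)[:2]; M=R.from_euler('z',-SY).as_matrix()[:2,:2]
s=M@(c-ST); print(c,s)
q=down(SY+np.pi/2)
r.move_to([*st(s[0]-.055,s[1]),.20],q); gripper_to(0,10)
r.move_l([*st(s[0]-.055,s[1]),.107],vel=.12,guard=8)
print(r.move_l([*st(s[0]+.02,s[1]),.107],vel=.04,guard=12)); stat("push")
r.move_l([*st(s[0]-.03,s[1]),.107],vel=.1); r.move_l([*st(s[0]-.03,s[1]),.2],vel=.2)
r.move_to([.40,.2,.35],down(SY))
im=snap("side"); t=vision.snapshot("top")
a=cv2.resize(im[225:305,270:350],(400,400),interpolation=2); b=cv2.resize(t[215:285,325:395],(400,400),interpolation=2)
cv2.imwrite("pics/b2.png",np.hstack([a,b])[:,:,::-1])
print([(np.round(d["at"],3).tolist(),round(d["score"],2)) for d in models.mark_of("big1","top")][:4])
```

```text
[ 0.52493753 -0.09676051] [-0.01408049  0.00026716]
True
push t 65.1 op 0.0005 p [ 0.487 -0.1    0.107] F [-0.8 -1.2  1.7]
[([0.528, -0.093, 0.079], 0.97), ([0.701, 0.06, 0.025], 0.78)]
```

View pics/b2.png

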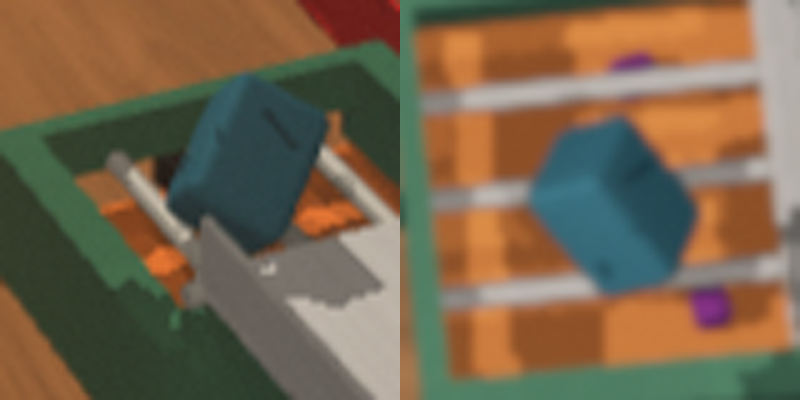

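```bash
cat > fit.py <<'E'
from h import *
from scipy.optimize import minimize
D=np.array([.046,.062,.040])
C8=np.array([[i,j,k] for i in(-1,1) for j in(-1,1) for k in(-1,1)])
rr=.006; S=R.random(60,random_state=0).apply([0,0,rr])
PT=((C8*(D/2-rr))[:,None]+S).reshape(-1,3)
def proj(c,P):
    k,M=cal(c); q=(P-k["position"])@M
    return q[:,:2]/q[:,2:]*[k["fx"],k["fy"]]+[k["cx"],k["cy"]]
def masks(near):
    o={}
    for c in("top","side"):
        vision.snapshot(c); best=None
        for d in models.regions_of("big1",c):
            v,u=np.nonzero(d["pixels"]); p=px2w(c,u.mean(),v.mean(),.08)[:2]
            e=np.linalg.norm(p-near)
            if best is None or e<best[0]: best=(e,d["pixels"])
        o[c]=best[1]; print(c,"mask",best[1].sum(),"off",round(best[0],3))
    return o
def cost(x,o,U=4):
    P=R.from_rotvec(x[3:]*10).apply(PT)+x[:3]; t=0
    for c,m in o.items():
        v,u=np.nonzero(m); u0,v0=u.min()-15,v.min()-15
        mm=np.kron(m[v0:v.max()+16,u0:u.max()+16].astype(np.uint8),np.ones((U,U),np.uint8))
        h=cv2.convexHull(np.round((proj(c,P)-[u0,v0]+.5)*U).astype(np.int32))
        s=cv2.fillConvexPoly(np.zeros_like(mm),h,1)
        miss=(mm&(1-s)).sum(); ext=(s&(1-mm)).sum()
        t+=(miss+(1. if c=="top" else .3)*ext)/mm.sum()
    return t+max(0,.046-P[:,2].min()-.02)*20
def fit(o,near,n=60,seed=0):
    c=[]
    for i,q in enumerate(R.random(n,random_state=seed)):
        x0=np.r_[near,.08,q.as_rotvec()/10]
        c.append((cost(x0,o),x0))
    c.sort(key=lambda t:t[0]); out=[]
    for f,x0 in c[:14]:
        s=np.vstack([x0]+[x0+d for d in np.diag([.006]*3+[.04]*3)])
        y=minimize(cost,x0,args=(o,),method="Nelder-Mead",options=dict(initial_simplex=s,maxiter=350))
        out.append((y.fun,y.x))
    out.sort(key=lambda t:t[0]); return out
def show(out):
    for f,x in out[:6]:
        A=R.from_rotvec(x[3:]*10).as_matrix()
        V=C8*D/2@A.T+x[:3]; i=V[:,2].argmax(); e=C8[i]
        print(round(f,3),"c",np.round(x[:3],3),"lowz",round(V[:,2].min(),3),"topV px",np.round(proj("top",V[i:i+1])[0],1))
        for k,n in enumerate(("46","62","40")): print("   ",n,"downdir",np.round(-e[k]*A[:,k],2))
E
cat > f1.py <<'E'
from fit import *
import pickle
near=np.array([.525,-.096]); o=masks(near); out=fit(o,near,200); show(out); pickle.dump(out,open("fit.pkl","wb"))
print(telemetry.current_t())
E
time python3 f1.py
```

```text
top mask 664 off 0.0
side mask 726 off 0.003Traceback (most recent call last):
  File "f1.py", line 3, in <module>
    near=np.array([.525,-.096]); o=masks(near); out=fit(o,near,200); show(out); pickle.dump(out,open("fit.pkl","wb"))
                                                    ~~~^^^^^^^^^^^^
  File "fit.py", line 38, in fit
    y=minimize(cost,x0,args=(o,),method="Nelder-Mead",options=dict(initial_simplex=s,maxiter=350))
    res = _minimize_neldermead(fun, x0, args, callback, bounds=bounds,
                               **options)
    fsim[j] = func(sim[j])
              ~~~~^^^^^^^^
    fx = function(np.copy(x), *(wrapper_args + args))
  File "fit.py", line 25, in cost
    h=cv2.convexHull(np.round((proj(c,P)-[u0,v0]+.5)*U).astype(np.int32))
                               ~~~~^^^^^
  File "fit.py", line 8, in proj
    k,M=cal(c); q=(P-k["position"])@M
        ~~~^^^
  File "h.py", line 5, in cal
    k=vision.get_calibration(c); q=k["orientation"]
ValueError: time passes only in moves, steps and waits

real	0m21.302s
user	0m10.685s
sys	0m0.886s
```

Calibration needs to be cached.

```bash
sed -i 's/^def cal(c):/import functools\n@functools.lru_cache\ndef cal(c):/' h.py; time python3 f1.py
```

```text
top mask 646 off 0.001
side mask 754 off 0.002
0.103 c [ 0.526 -0.095  0.08 ] lowz 0.037 topV px [358.6 246.3]
    46 downdir [ 0.79 -0.35 -0.51]
    62 downdir [-0.61 -0.55 -0.57]
    40 downdir [-0.08  0.76 -0.65]
0.111 c [ 0.526 -0.095  0.08 ] lowz 0.039 topV px [357.3 243.9]
    46 downdir [ 0.73 -0.33 -0.61]
    62 downdir [-0.65 -0.63 -0.44]
    40 downdir [-0.24  0.71 -0.67]
0.119 c [ 0.526 -0.096  0.08 ] lowz 0.047 topV px [350.7 246.5]
    46 downdir [ 0.69 -0.69 -0.2 ]
    62 downdir [-0.71 -0.62 -0.33]
    40 downdir [ 0.11  0.37 -0.92]
0.121 c [ 0.526 -0.095  0.08 ] lowz 0.037 topV px [363.  244.2]
    46 downdir [-0.19  0.84 -0.51]
    62 downdir [-0.6  -0.51 -0.62]
    40 downdir [ 0.78 -0.19 -0.6 ]
0.121 c [ 0.526 -0.095  0.08 ] lowz 0.037 topV px [362.3 243.6]
    46 downdir [-0.23  0.82 -0.52]
    62 downdir [-0.6  -0.54 -0.59]
    40 downdir [ 0.77 -0.18 -0.62]
0.121 c [ 0.526 -0.095  0.079] lowz 0.047 topV px [350. 246.]
    46 downdir [ 0.68 -0.71 -0.2 ]
    62 downdir [-0.73 -0.62 -0.29]
    40 downdir [ 0.08  0.34 -0.94]
67.8333
real	0m19.498s
user	0m12.499s
sys	0m0.119s
```

```bash
cat > g.py <<'E'
from fit import *
import pickle,sys
f,x=pickle.load(open("fit.pkl","rb"))[0]; A=R.from_rotvec(x[3:]*10).as_matrix(); c=x[:3]
def plan(k,adv=-.020,roll=0):
    j=A[:,k]; z=np.array([0,0,-1.]); z=z-(z@j)*j; z/=np.linalg.norm(z); z=R.from_rotvec(j*roll).apply(z); res=[]
    for s in(1,-1):
        M=np.c_[s*j,np.cross(z,s*j),z]; q=R.from_matrix(M).as_quat(); q=[q[3],q[0],q[1],q[2]]
        J=[inverse_kinematics(c+(adv-d)*z,q) for d in(.09,0)]
        res.append((q,z,[None if a is None else np.round(a,2) for a in J]))
    return res
if __name__=="__main__":
    for k,n in((0,"46"),(2,"40")):
        for roll in(-.3,0,.3):
            for q,z,J in plan(k,roll=roll): print(n,roll,np.round(z,2),J)
E
python3 g.py; python3 -c "from h import *;stat()"
```

```text
46 -0.3 [-0.56 -0.07 -0.82] [array([-0.16,  0.68,  1.12, -0.17,  1.92,  0.17]), array([-0.18,  0.66,  1.35, -0.17,  1.71,  0.19])]
46 -0.3 [-0.56 -0.07 -0.82] [None, None]
46 0 [-0.46  0.21 -0.86] [array([-0.34,  0.63,  1.17,  0.04,  1.87,  0.08]), array([-0.34,  0.62,  1.39,  0.04,  1.66,  0.08])]
46 0 [-0.46  0.21 -0.86] [None, None]
46 0.3 [-0.32  0.47 -0.82] [array([-0.53,  0.61,  1.26,  0.25,  1.82, -0.03]), array([-0.5 ,  0.61,  1.46,  0.26,  1.62, -0.06])]
46 0.3 [-0.32  0.47 -0.82] [None, None]
40 -0.3 [ 0.36 -0.59 -0.73] [array([ 0.3 ,  0.2 ,  2.11, -1.  ,  0.91, -0.8 ]), None]
40 -0.3 [ 0.36 -0.59 -0.73] [array([ 0.3 ,  0.2 ,  2.11, -1.  ,  0.91,  2.34]), None]
40 0 [ 0.06 -0.64 -0.76] [array([ 0.27,  0.35,  1.81, -0.74,  1.23, -1.05]), array([ 0.16,  0.43,  1.92, -0.84,  1.04, -0.97])]
40 0 [ 0.06 -0.64 -0.76] [array([ 0.27,  0.35,  1.81, -0.74,  1.23,  2.09]), array([ 0.16,  0.43,  1.92, -0.84,  1.04,  2.17])]
40 0.3 [-0.23 -0.65 -0.73] [array([ 0.22,  0.54,  1.52, -0.62,  1.55, -1.18]), array([ 0.13,  0.57,  1.67, -0.67,  1.37, -1.12])]
40 0.3 [-0.23 -0.65 -0.73] [array([ 0.22,  0.54,  1.52, -0.62,  1.55,  1.96]), array([ 0.13,  0.57,  1.67, -0.67,  1.37,  2.02])]
 t 67.8 op 0.0009 p [0.4  0.2  0.35] F [-0.6 -0.6  0.1]
```

Run:
```python
from g import *
q,z,J=plan(0)[0]; p=c-.020*z
r.move_to([.50,.05,.28],down(SY)); gripper_to(.064,15)
r.move_to(p-.09*z,q)
print("guard",r.move_l(p,vel=.06,guard=7)); stat("at")
gripper_to(0,15); stat("grip15"); gripper_to(0,35); stat("grip35")
P=np.array(telemetry.current_ee_pos()); r.move_l(P+[0,0,.05],vel=.06); r.hold(.3); stat("up")
snap("side","s7")
```

```text
guard False
at t 72.2 op 0.0642 p [ 0.536 -0.099  0.097] F [ 0.1 -1.   0.2]
grip15 t 72.6 op 0.0462 p [ 0.536 -0.099  0.097] F [ 1.2 -0.   0.1]
grip35 t 72.8 op 0.046 p [ 0.536 -0.099  0.097] F [ 1.1 -0.2 -0.1]
up t 74.1 op 0.0459 p [ 0.535 -0.099  0.146] F [-0.4  0.4 -3. ]
```

Run:
```python
from h import *
P=np.array(telemetry.current_ee_pos()); r.move_l(P+[0,0,.09],vel=.12)
xy=[.724,.148]
r.move_to([*xy,.23],down(np.pi/2)); stat("over")
print("guard",r.move_l([*xy,.055],vel=.08,guard=5)); stat("low")
gripper_to(.072); r.move_l([*xy,.22],vel=.2); r.move_to([.40,.2,.35],down(SY)); gripper_to(.045)
vision.snapshot("top"); vision.snapshot("side")
for n in("big1","small1","tray","box1","pliers","jar","cup","pan_handle"):
  print(n,[(np.round(d["at"],3).tolist(),round(d["score"],2)) for d in models.mark_of(n,"top")][:4])
m=models.regions_of("tray","top")[0]["pixels"]; v,u=np.nonzero(m); print(u.min(),u.max(),v[u==u.min()].mean())
# black lug outside mouth: dark pixels near expected place
im=vision.snapshot("top"); d=(im[235:275,295:330].max(2)<70); v,u=np.nonzero(d); print("lug dark",d.sum(),u.min()+295,u.max()+295,v.mean()+235)
stat()
```

```text
over t 76.5 op 0.0464 p [0.723 0.147 0.229] F [ 0.4 -0.2 -2.9]
guard True
low t 78.4 op 0.0462 p [0.724 0.148 0.06 ] F [0.3 0.1 5.3]
big1 [([0.748, 0.147, 0.022], 0.83), ([0.703, 0.058, 0.022], 0.59), ([0.331, -0.289, -0.001], 0.52)]
small1 [([0.705, 0.058, 0.024], 0.63), ([0.499, -0.144, 0.011], 0.56), ([0.593, -0.112, 0.018], 0.37)]
tray [([0.546, -0.09, 0.002], 0.75), ([0.499, -0.145, 0.012], 0.2)]
box1 []
pliers [([0.332, -0.286, -0.002], 0.76)]
jar [([0.72, -0.165, -0.0], 0.96)]
cup [([0.716, 0.33, 0.002], 0.84)]
pan_handle [([0.566, -0.412, 0.111], 0.64)]
311 392 252.5
lug dark 64 312 324 251.875
 t 82.5 op 0.0449 p [0.4  0.2  0.35] F [-0.4  0.5  0.2]
```

Run:
```python
from h import *
M=R.from_euler('z',-SY).as_matrix()[:2,:2]
tip=px2w("top",311.5,252,.017)[:2]; s=M@(tip-ST); print(tip,s)
x=float(np.clip(s[0],-.006,.006))
a=st(x,.104); r.move_to([*a,.15],down(SY)); gripper_to(.045)
print(r.move_l([*a,.030],vel=.1,guard=8)); gripper_to(0,40); stat("grip")
r.move_l([*st(x,.104+.15),.030],vel=.06); stat("mid")
r.move_l([*st(x,.104+.258),.030],vel=.06); stat("out")
gripper_to(.045); r.move_l([*st(x,.362),.15],vel=.15); r.move_to([.30,-.10,.40],down(SY))
snap("top"); t=vision.snapshot("top"); s=vision.snapshot("side")
cv2.imwrite("pics/end.png",np.vstack([cv2.resize(t[130:330,100:540],(660,300)),cv2.resize(s[110:390,190:560],(396,300))] if 0 else [np.hstack([cv2.resize(t[140:300,100:420],(800,400))]),cv2.resize(s[130:210,190:510],(800,200))])[:,:,::-1])
for n in("tray","small1","box1","big1"):
  print(n,[(np.round(d["at"],3).tolist(),round(d["score"],2)) for c in("top","side") for d in models.mark_of(n,c)][:6])
stat()
```

```text
[0.53593543 0.02201454] [0.00555101 0.11792375]
False
grip t 85.9 op 0.0135 p [0.537 0.008 0.03 ] F [ 1.3 -0.1  0.3]
mid t 88.5 op 0.0137 p [0.526 0.158 0.03 ] F [ 1.  -4.6  6.2]
out t 90.5 op 0.0133 p [0.517 0.266 0.03 ] F [ 1.1 -5.3  6.8]
tray [([0.526, 0.166, -0.0], 0.93), ([0.524, 0.164, -0.0], 0.95)]
small1 [([0.476, 0.112, 0.01], 0.61), ([0.572, 0.147, 0.017], 0.51), ([0.724, 0.104, -0.001], 0.35), ([0.331, -0.289, -0.001], 0.29), ([0.571, 0.147, 0.017], 0.45), ([0.475, 0.112, 0.013], 0.4)]
box1 [([0.514, 0.386, 0.047], 0.59), ([0.514, 0.379, -0.001], 0.73), ([0.516, 0.389, 0.044], 0.63), ([0.569, 0.148, 0.02], 0.21)]
big1 [([0.702, 0.059, 0.025], 0.91), ([0.748, 0.147, 0.022], 0.9), ([0.477, 0.109, 0.011], 0.21), ([0.695, 0.056, 0.023], 0.67), ([0.748, 0.147, 0.025], 0.66), ([0.518, 0.379, 0.002], 0.21)]
 t 94.4 op 0.045 p [ 0.3 -0.1  0.4] F [ 0.4 -0.4  0.4]
```

View pics/end.png

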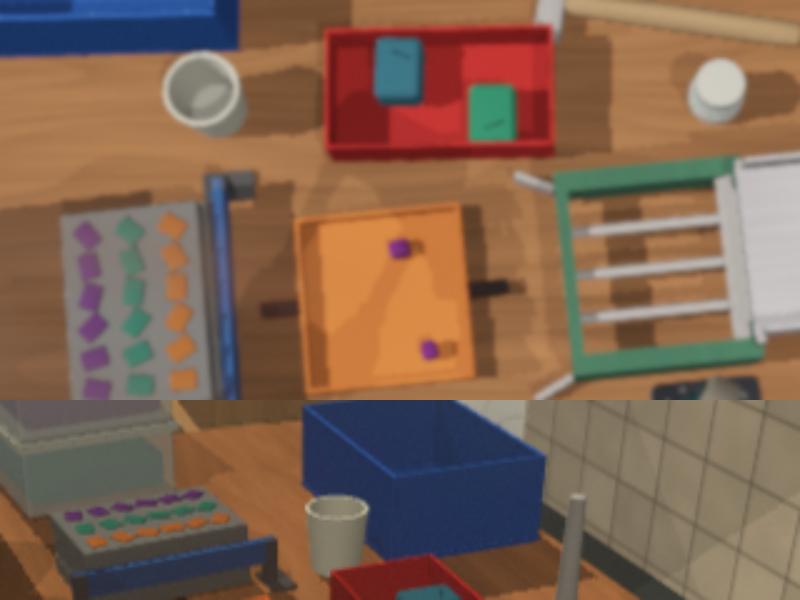

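All as asked; handing in.

```bash
python3 -c "
from h import *
r.sign_off(); print('done')"
```

```text
the job is handed in; nothing more can be done
done
```

The job is done and handed in at about 94 s of the 210 s allowed; sign-off gave no verdict.

**What I did:** I drew the tray out from under the two boxes, slid it home in the bay, tipped the pan to about 1.16 rad and lowered it to level. The batch was two big and two small stones. Both big stones went into the red bin, and then I drew the tray back out.

**Last checks:**
- **Tray:** it stands clear of the grate and its guides at about (0.525, 0.165) and shows as flat on the bench, with both small stones in it.
- **Big stones:** both lie inside the bin.
- **Boxes:** they are stacked on the bench behind the gate; the networks put the top box's top near z = 0.047.
- **Pliers, jar and cup:** their positions had not changed when last measured, just before the final tray pull. The jar and cup still look in place in the last picture.

**Did not go as planned:**
- **Blue stone:** it stood corner-up in the grate, and a nudge stopped at once on its force limit without moving it. I fitted its pose from both cameras and picked it up with a tilted grasp.
- **Network misreports:** a few low-score ones, such as a "small" at the bin or the pliers, did not match the picture, so I ignored them.

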